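Turn the mirrored serving boards round in their stands

TASK

Four bamboo serving boards lean in their own steel stands, and for serving each grip ear must be up and at the right-hand corner as seen by someone facing the front (the lip side) of that board's stand; the stands face different ways. Some boards stand mirrored, with the ear at the left: take each of these out, flip it left for right and lean it back squarely and centred in its own stand, and let go. Leave the boards that are already right, and the mixer, bottle, ramekin and spatula, where they are.

Things in the scene. Friction and masses are not known exactly. Their poses are not given: they have to be found in the camera images.
- board_a: loose bamboo serving board in stand_a: plate 12 mm thick, 130 wide, 105 tall, plus a grip ear rising 30 mm above the top edge near one corner; 0.13 kg. All 4 boards are alike, both faces too. Origin: middle of bottom edge, mid-thickness; z up the board to the ear edge, y along the width, x through the thickness. Plate: y -65..65, z 0..105; ear: y -59..-21, z 105..135 mm.
- board_a_ear (a point): centre of the grip ear of board_a (a dark dot on both faces): at y = -40, z = 120 mm in the board's frame
- stand_a: immovable stainless stand of board_a. Origin: on the counter under the stand, z up; base plate 8 mm high, x -55..65, y -70..70 mm. Front = own -x, the side with the 130 mm long lip; a person facing the front has own -y at their right. The board leans back towards own +x, 0.45 rad from upright. Board properly turned: ear centre at x = 37, y = -40, z = 132 mm.
- stand_a_seat (a point): where the origin of a seated board lies: x = -15, y = 0, z = 24 mm in stand_a's frame. The ledge here is square to the leaning board; the lip rises 14 mm, with 8 mm play between it and the board; the board slides back by itself onto two 8 mm thick round bars at y = +-48 mm that reach 76 mm up it. Behind the board it is open between and above the bars.
- board_b: loose bamboo serving board in stand_b: plate 12 mm thick, 130 wide, 105 tall, plus a grip ear rising 30 mm above the top edge near one corner; 0.13 kg. All 4 boards are alike, both faces too. Origin: middle of bottom edge, mid-thickness; z up the board to the ear edge, y along the width, x through the thickness. Plate: y -65..65, z 0..105; ear: y -59..-21, z 105..135 mm.
- board_b_ear (a point): centre of the grip ear of board_b (a dark dot on both faces): at y = -40, z = 120 mm in the board's frame
- stand_b: immovable stainless stand of board_b. Origin: on the counter under the stand, z up; base plate 8 mm high, x -55..65, y -70..70 mm. Front = own -x, the side with the 130 mm long lip; a person facing the front has own -y at their right. The board leans back towards own +x, 0.45 rad from upright. Board properly turned: ear centre at x = 37, y = -40, z = 132 mm.
- stand_b_seat (a point): where the origin of a seated board lies: x = -15, y = 0, z = 24 mm in stand_b's frame. The ledge here is square to the leaning board; the lip rises 14 mm, with 8 mm play between it and the board; the board slides back by itself onto two 8 mm thick round bars at y = +-48 mm that reach 76 mm up it. Behind the board it is open between and above the bars.
- board_c: loose bamboo serving board in stand_c: plate 12 mm thick, 130 wide, 105 tall, plus a grip ear rising 30 mm above the top edge near one corner; 0.13 kg. All 4 boards are alike, both faces too. Origin: middle of bottom edge, mid-thickness; z up the board to the ear edge, y along the width, x through the thickness. Plate: y -65..65, z 0..105; ear: y -59..-21, z 105..135 mm.
- board_c_ear (a point): centre of the grip ear of board_c (a dark dot on both faces): at y = -40, z = 120 mm in the board's frame
- stand_c: immovable stainless stand of board_c. Origin: on the counter under the stand, z up; base plate 8 mm high, x -55..65, y -70..70 mm. Front = own -x, the side with the 130 mm long lip; a person facing the front has own -y at their right. The board leans back towards own +x, 0.45 rad from upright. Board properly turned: ear centre at x = 37, y = -40, z = 132 mm.
- stand_c_seat (a point): where the origin of a seated board lies: x = -15, y = 0, z = 24 mm in stand_c's frame. The ledge here is square to the leaning board; the lip rises 14 mm, with 8 mm play between it and the board; the board slides back by itself onto two 8 mm thick round bars at y = +-48 mm that reach 76 mm up it. Behind the board it is open between and above the bars.
- board_d: loose bamboo serving board in stand_d: plate 12 mm thick, 130 wide, 105 tall, plus a grip ear rising 30 mm above the top edge near one corner; 0.13 kg. All 4 boards are alike, both faces too. Origin: middle of bottom edge, mid-thickness; z up the board to the ear edge, y along the width, x through the thickness. Plate: y -65..65, z 0..105; ear: y -59..-21, z 105..135 mm.
- board_d_ear (a point): centre of the grip ear of board_d (a dark dot on both faces): at y = -40, z = 120 mm in the board's frame
- stand_d: immovable stainless stand of board_d. Origin: on the counter under the stand, z up; base plate 8 mm high, x -55..65, y -70..70 mm. Front = own -x, the side with the 130 mm long lip; a person facing the front has own -y at their right. The board leans back towards own +x, 0.45 rad from upright. Board properly turned: ear centre at x = 37, y = -40, z = 132 mm.
- stand_d_seat (a point): where the origin of a seated board lies: x = -15, y = 0, z = 24 mm in stand_d's frame. The ledge here is square to the leaning board; the lip rises 14 mm, with 8 mm play between it and the board; the board slides back by itself onto two 8 mm thick round bars at y = +-48 mm that reach 76 mm up it. Behind the board it is open between and above the bars.
- mixer: mint hand mixer standing on the counter, 175 mm long, 75 mm wide, 140 mm high; origin under its middle, x along it; a bystander
- oil_bottle: green glass oil bottle, 60 mm across, 190 mm tall, upright; origin: centre of its underside; a bystander
- ramekin: white ceramic ramekin, 90 mm across, 50 mm tall; origin: centre of its underside; a bystander
- spatula: red silicone spatula lying flat on the counter, 230 mm long, handle to its own -x; a bystander
Things that resemble listed ones, but are neither listed nor needed, are in the scene too. Leave any brown look-alike of the stand_a alone.

How it is judged:
By the outcome, as a careful person would: the job done as asked, in the order asked, and still so for the second after the job is handed in, with the robot touching nothing.
It also fails if it takes over 72 s, if anything falls off the work surface, if the arm or the gripper's body presses on something with over 40 N, if the wrist force passes 120 N, or if a joint passes its speed limit or range.

ROBOT

A 6-joint arm with a two-finger parallel gripper is mounted at the origin on the work surface. World frame = base frame: x ahead of the robot, y to its left, z up, the work surface at z = 0. Lengths are in m, angles in rad, forces in N, time in s.
With the tool pointing down it reaches from about 0.375 to 0.9 m from the base axis. Payload 3.1 kg.
Tool frame: the origin (TCP) lies between the finger pads; the fingertips stand 17 mm ahead of it and the grasp point (between the pads) lies 2 mm behind it; z points along the fingers, y is the line along which they close (so a half turn about z gives the same grasp; the last joint's range is limited). The gripper opens to 85 mm and grips with 20 to 120 N. Pads are 22 mm wide; open, the fingers measure 114 mm over their backs; the gripper's body (76 mm by 85 mm) begins 54 mm behind the grasp point. The pads swing forward as they close: fully open they stand 13 mm farther back than shut.
Start: joints at [1.062, 0.527, 1.433, -0, 1.181, -0.178], TCP at [0.203, 0.591, 0.248] pointing down, gripper open.
Joint ranges: [-3.08, 3.08], [-0.75, 2.2], [0.22, 2.44], [-1.43, 4.57], [0, 2.65], [-2.85, 2.85]. Speed limits (rad/s): [2.79, 2.79, 3.14, 3.14, 3.14, 3.14].

INTERFACE

Orientations are given as a unit quaternion [x, y, z, w].
In Python, from station import sense, vision, order gives the robot as it stands.
- The arm moves only by the shell command python3 -m crank 'ROWS' [OPENING] [FORCE]. ROWS is JSON, a list of rows, each an object with "dp": the shift along the world's x, y, z in units of 30 mm (1.0 is 30 mm), a list of three; "angular": the turn, a rotation vector about the world's x, y, z in degrees, a list of three. In form: [{"dp": [dx, dy, dz], "angular": [ax, ay, az]}, ...]. A call has 1 to 20 rows; each row shifts and turns the commanded pose from where the row before left it; what a row does not reach is not made up. A row lasts 1/10 s, in which the tool goes at most 50 mm and 8.59 degrees, less where a joint would pass 70% of its speed; a pose out of reach is approached as far as the arm can. A call is refused whole if a number of a shift passes 1 or a number of a turn 8.59, either way. A call with a gripper value outside its range is refused whole. OPENING is the closure, from 0 (fully open) to 1 (shut), set as the call begins (- or left out, the last holds). The fingers move at their own pace and stop on an object; FORCE is the grip in N (left out, the last holds). Time passes only in rows, so rows that do not move let the fingers close. It gives the time, the measured TCP pose, the force, the opening and the grip force at its end, in the units of the state.
- sense(): the state, without advancing time (a new reading comes with each control period).
- vision.snapshot(name): name is "scene" or "top"; returns a dict with "image" (480x640x3 uint8, blue, green, red), "range_z" (480x640 float32, m along the optical axis (not along the pixel's ray), 0 where there is no reading), "mtx" (3x3 intrinsics, pixels), "pose" (4x4, takes a point from camera to world coordinates). Camera axes: x right, y down, z forward; pixel columns grow to the right and rows downward; lengths in m; the calibration is good to about 2 mm. A picture is of the moment at which its call begins.
- order.sign_off(): hands the job in; it is judged then, once.
The state is a dict: "t": time; "q": joint angles; "qd": joint speeds; "tau": joint torques, N m; "tcp_pos": TCP position; "tool_rot": TCP orientation; "force": force on the tool from outside, world axes, zero at the start; "ft_torque": the same for the moment, N m; "finger_gap": opening from 0.0 (shut) to 1.0 (fully open); "gripper_force": force on a finger pad.
Only numpy, scipy, OpenCV 4.12 (cv2) and the standard library are available. Lean on these libraries where they do the work, as an engineer would, in place of code of your own. Each camera call takes 0.05 s, during which the arm holds its last target. There are 200 camera calls.

## Working session

There is one attempt and no reset: what is moved stays moved. The work goes in short steps, Python scripts to look and compute and a shell command to move; the robot and the scene stay as the last step left them, time stands still between calls to the robot, and variables do not carry over. Pictures are saved under pics/ and viewed, at most 10 in all, crops included, and the job is handed in when it is done.

```bash
ls; mkdir -p pics; python3 - <<'E'
from station import sense, vision
import cv2,numpy as np
for n in("scene","top"):
    s=vision.snapshot(n); cv2.imwrite(f"pics/{n}0.png",s["image"]); np.savez(f"{n}0.npz",**s)
    print(n,s["mtx"].tolist(),np.round(s["pose"],3).tolist())
print(sense())
E
```

```text
pics
scene [[514.0676669382841, 0.0, 311.8024594150837], [0.0, 514.0676669382841, 248.72152398414454], [0.0, 0.0, 1.0]] [[-0.072, 0.743, -0.666, 1.313], [0.997, 0.046, -0.057, 0.138], [-0.012, -0.668, -0.744, 1.036], [0.0, 0.0, 0.0, 1.0]]
top [[596.3222003101549, 0.0, 326.18855690202395], [0.0, 596.3222003101549, 239.62854675319994], [0.0, 0.0, 1.0]] [[0.028, -0.997, 0.07, 0.39], [-1.0, -0.028, -0.008, 0.1], [0.01, -0.069, -0.998, 1.641], [0.0, 0.0, 0.0, 1.0]]
{'t': 0.1, 'q': array([ 1.06145531e+00,  5.28384015e-01,  1.43380031e+00,  1.81825368e-05,
        1.18140484e+00, -1.78478546e-01]), 'qd': array([-1.16414527e-03, -2.63302159e-03, -2.74780049e-03, -1.67985160e-04,
        9.35027668e-05,  5.77540977e-04]), 'tau': array([-5.15566771e-04, -4.43302703e+01, -1.78586000e+01, -2.44568573e-04,
        3.89349356e-03, -1.99039181e-05]), 'tcp_pos': array([0.20268231, 0.59056307, 0.24741648]), 'tool_rot': array([ 1.64681023e-01,  9.86346371e-01, -9.36970188e-04, -3.44498546e-04]), 'force': array([0.72204934, 0.05920002, 0.37305547]), 'ft_torque': array([0.02802733, 0.03458104, 0.04719483]), 'gripper_force': 0.0, 'finger_gap': 1.0000212734553453}
```

View pics/scene0.png

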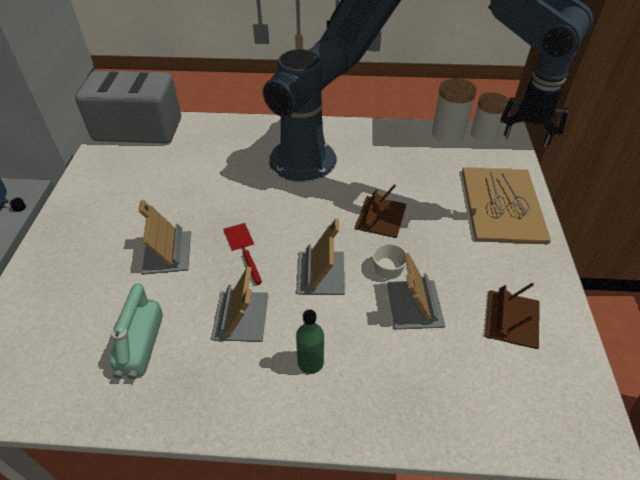

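View pics/top0.png

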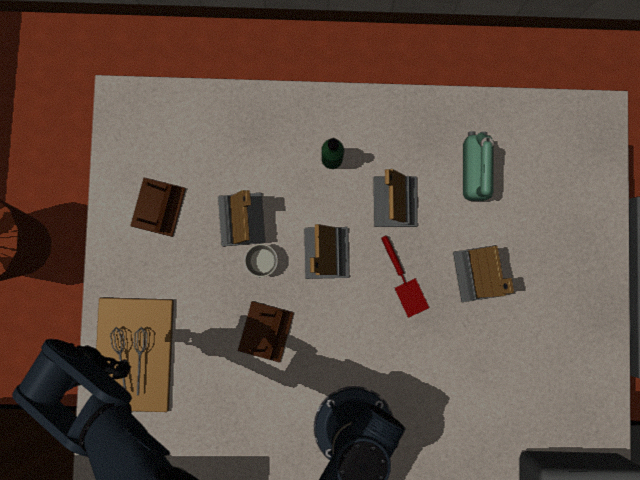

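```bash
python3 - <<'E'
import cv2,numpy as np
t=cv2.imread("pics/top0.png"); s=cv2.imread("pics/scene0.png")
C=[(242,218),(327,250),(396,200),(484,272)]; D=[(415,292),(320,260),(242,303),(165,238)]
r=[]
f=lambda im,c:cv2.resize(im[c[1]-40:c[1]+40,c[0]-40:c[0]+40],(200,200),interpolation=cv2.INTER_CUBIC)
h=np.vstack([np.hstack([cv2.resize(f(t,c),(200,200)) for c in C]),np.hstack([f(s,c) for c in D])])
cv2.imwrite("pics/crops.png",np.clip(h*1.6,0,255).astype(np.uint8))
E
```

```text
(no output)
```

View pics/crops.png

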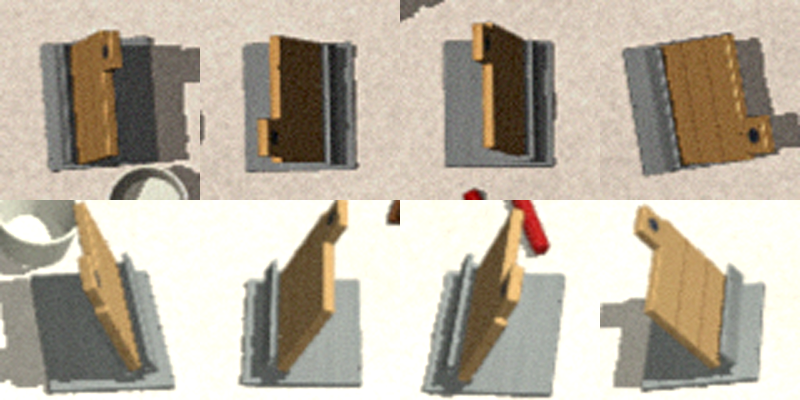

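```bash
cat > h.py <<'E'
import numpy as np, cv2
from scipy.spatial.transform import Rotation as Rn
from scipy.optimize import least_squares
def cloud(s):
    d=s["range_z"]; v,u=np.nonzero(d>0); K=s["mtx"]; z=d[v,u]
    p=np.c_[(u-K[0,2])/K[0,0]*z,(v-K[1,2])/K[1,1]*z,z]
    return p@s["pose"][:3,:3].T+s["pose"][:3,3]
def near(P,c,r): return P[np.hypot(*(P[:,:2]-c).T)<r]
def stand(P,c,yaw0):
    """base plate from points between 5 and 12 mm high; returns origin xy, yaw, extents"""
    q=near(P,c,.13); q=q[(q[:,2]>.005)&(q[:,2]<.0115)]
    (cx,cy),wh,a=cv2.minAreaRect((q[:,:2]*1000).astype(np.float32))
    a=np.radians(a); k=np.round((yaw0-a)/(np.pi/2)); yaw=a+k*np.pi/2
    R=np.array([[np.cos(yaw),-np.sin(yaw)],[np.sin(yaw),np.cos(yaw)]])
    return np.array([cx,cy])/1000-R@[.005,0],yaw,wh,len(q)
def boardpts(P,o,yaw):
    q=near(P,o,.13); R=Rn.from_euler('z',yaw).as_matrix()
    l=(q-[*o,0])@R                      # stand frame
    l=l-[-.015,0,.024]
    c,s=np.cos(.45),np.sin(.45)
    B=np.c_[l[:,0]*c-l[:,2]*s, l[:,1], l[:,0]*s+l[:,2]*c]  # leaning frame: x normal, z up the board
    return B
E
python3 - <<'E'
from h import *
for n in("top","scene"):
    s=dict(np.load(n+"0.npz")); P=cloud(s)
    g=P[(abs(P[:,2])<.01)]; print(n,"counter z",np.median(g[:,2]))
    for nm,c,y0 in(("S1",(.43,.255),-np.pi/2),("S2",(.38,.10),np.pi/2),("S3",(.47,-.07),np.pi/2),("S4",(.29,-.27),-np.pi/2)):
        o,yaw,wh,k=stand(P,c,y0)
        B=boardpts(P,o,yaw); b=B[(B[:,2]>.03)&(B[:,2]<.15)&(abs(B[:,0])<.025)&(abs(B[:,1])<.09)]
        pl=b[b[:,2]<.1]; e=b[b[:,2]>.112]
        print(nm,np.round(o,4),round(np.degrees(yaw),1),np.round(wh,0),k,"plate y",np.round(np.percentile(pl[:,1],[1,99]),4),"x",np.round(np.percentile(b[:,0],[5,50,95]),4),"ztop",round(np.percentile(b[:,2],99.),4),"ear y",np.round(np.percentile(e[:,1],[2,98]),4) if len(e)else None)
E
```

```text
top counter z 0.001912550412589753
S1 [0.4242 0.2563] -48.7 [251. 258.] 1664 plate y [-0.0277  0.0899] x [-0.0142 -0.0038  0.0235] ztop 0.1096 ear y None
S2 [0.3771 0.0953] 58.2 [251. 258.] 1408 plate y [-0.0882 -0.0268] x [-0.0049  0.0078  0.0227] ztop 0.1454 ear y [-0.0727 -0.0179]
S3 [ 0.4705 -0.0827] 91.5 [258. 242.] 1632 plate y [-0.0895 -0.0855] x [-0.0244 -0.0233 -0.0209] ztop 0.094 ear y None
S4 [ 0.2874 -0.2621] -124.7 [258. 245.] 1541 plate y [0.0857 0.0857] x [0.0025 0.0025 0.0025] ztop 0.0323 ear y None
scene counter z 0.0002664660762889959
S1 [0.4379 0.2617] -135.0 [243. 252.] 928 plate y [-0.0409  0.0483] x [0.0036 0.016  0.0236] ztop 0.041 ear y None
S2 [0.3864 0.0912] 89.6 [230. 246.] 664 plate y [-0.0889 -0.0221] x [-0.0177 -0.0152 -0.0063] ztop 0.1321 ear y [-0.0649 -0.0265]Traceback (most recent call last):
  File "<stdin>", line 9, in <module>
    return _quantile_unchecked(
        a, q, axis, out, overwrite_input, method, keepdims, weights)
    return _ureduce(a,
                    func=_quantile_ureduce_func,
    ...<5 lines>...
                    overwrite_input=overwrite_input,
                    method=method)
    r = func(a, **kwargs)
    result = _quantile(arr,
                       quantiles=q,
    ...<2 lines>...
                       out=out,
                       weights=wgt)
    slices_having_nans = np.isnan(arr[-1, ...])
                                  ~~~^^^^^^^^^
IndexError: index -1 is out of bounds for axis 0 with size 0
```

```bash
python3 - <<'E'
import cv2,numpy as np
t=cv2.imread("pics/top0.png"); s=cv2.imread("pics/scene0.png")
f=lambda im,c:cv2.resize(im[c[1]:c[1]+60,c[0]:c[0]+80],(400,300),interpolation=cv2.INTER_CUBIC)
g=lambda im,c:cv2.resize(im[c[1]:c[1]+80,c[0]:c[0]+107],(400,300),interpolation=cv2.INTER_CUBIC)
h=np.vstack([np.hstack([f(t,(205,188)),f(t,(290,221))]),np.hstack([g(s,(365,250)),g(s,(270,217))])])
h=np.clip(h*1.7,0,255).astype(np.uint8)
for x in range(0,800,50): h[::4,x]=(255,0,255)
for y in range(0,600,50): h[y,::4]=(255,0,255)
cv2.imwrite("pics/crops2.png",h)
E
```

```text
(no output)
```

View pics/crops2.png

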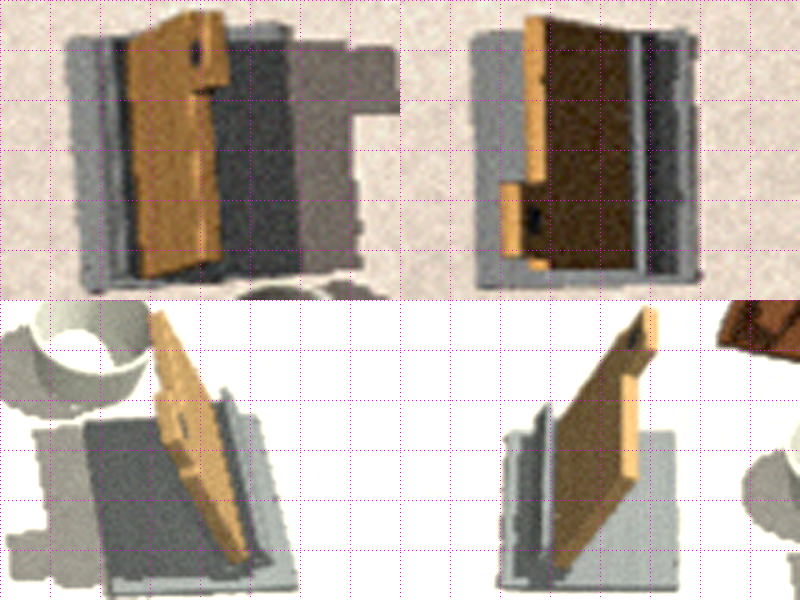

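```bash
cat > fit.py <<'E'
from h import *
S={n:dict(np.load(n+"0.npz")) for n in("top","scene")}
def bp(x,y,z):  # board leaning coords -> stand frame
    c,s=np.cos(.45),np.sin(.45); return [-.015+x*c+z*s,y,.024-x*s+z*c]
def base(x,y): return [x,y,.008]
T1=[(base(-.055,.07),(65,38)),(base(-.055,-.07),(85,285)),(base(.065,.07),(290,25)),(base(.065,-.07),(300,272)),
 (bp(.006,-.065,.105),(221,258)),(bp(-.006,-.065,0.02),(144,274)),(bp(.006,.059,.135),(222,12)),(bp(.006,.021,.135),(229,85))]
C1=[(base(.065,-.07),(83,122)),(base(.065,.07),(110,280)),(base(-.055,.07),(297,280)),(base(-.055,-.07),(257,115)),(bp(.006,-.065,.105),(152,12))]
T2=[(base(.065,-.07),(72,32)),(base(.065,.07),(77,286)),(base(-.055,-.07),(292,28)),(base(-.055,.07),(298,278)),
 (bp(.006,-.065,.105),(125,17)),(bp(-.006,-.065,.105),(147,22)),(bp(.006,.059,.135),(102,257)),(bp(.006,.021,.135),(101,183))]
C2=[(base(.065,-.07),(278,280)),(base(.065,.07),(276,132)),(base(-.055,-.07),(100,280)),(base(-.055,.07),(105,133)),(bp(.006,-.065,.105),(237,176)),(bp(.006,.059,.135),(257,8))]
def proj(s,X):
    P=s["pose"]; c=(X-P[:3,3])@P[:3,:3]; return c[:,:2]/c[:,2:]*s["mtx"][0,0]+s["mtx"][:2,2]
def fit(obs,x0,show=""):
    def f(p,raw=False):
        R=Rn.from_euler('z',p[2]).as_matrix(); r=[]
        for s,pts,o,k in obs:
            X=np.array([a for a,_ in pts])@R.T+[p[0],p[1],0]
            uv=np.array([b for _,b in pts])/k+o-.5
            r.append(proj(s,X)-uv)
        return r if raw else np.vstack(r).ravel()
    p=least_squares(f,x0,loss='soft_l1').x
    print(show,np.round(p[:2],4),"yaw",round(np.degrees(p[2]),2),*[np.round(a,1).tolist() for a in f(p,True)],sep="\n ")
    return p
if __name__=="__main__":
  for nm,T,C,o,oc,x0 in(("S1",T1,C1,(205,188),(365,250),(.43,.25,-1.57)),("S2",T2,C2,(290,221),(270,217),(.38,.1,1.57))):
    t=(S["top"],T,o,5.); c=(S["scene"],C,oc,np.array([400/107,3.75]))
    fit([t],x0,nm+" top"); fit([c],x0,nm+" scene"); p=fit([t,c],x0,nm+" both")
    # wrist joints for tool along the leaning board
    yaw=p[2]; Z=Rn.from_euler('z',yaw).as_matrix()
    zt=Z@[-np.sin(.45),0,-np.cos(.45)]
    for sg in(1,-1):
      yt=sg*(Z@[np.cos(.45),0,-np.sin(.45)]); R=np.c_[np.cross(yt,zt),yt,zt]
      g=Z@bp(0,0,.087)+[p[0],p[1],0]; w=g-zt*.25; q1=np.arctan2(w[1],w[0])
      for a in(1.6,1.9,2.2):
        e=(Rn.from_euler('ZY',[q1,a]).inv()*Rn.from_matrix(R)).as_euler('ZYZ'); 
        print(sg,"a",a,"q1 %.2f q4 %.2f q5 %.2f q6 %.2f"%(q1,e[0],e[1],(e[2]-np.pi/2+np.pi)%(2*np.pi)-np.pi),"g",np.round(g,4),"quat",np.round(Rn.from_matrix(R).as_quat(),3))
E
python3 fit.py
```

```text
S1 top
 [0.5543 0.3287]
 yaw
 -84.73
 [[0.1, 0.0], [-1.2, 1.2], [-1.3, -0.1], [-0.4, 1.1], [0.0, -0.1], [0.8, -0.3], [1.0, -0.7], [0.4, -0.4]]
S1 scene
 [0.5502 0.3277]
 yaw
 -84.93
 [[0.2, -2.5], [-0.3, 1.8], [0.4, 0.8], [0.8, -1.6], [-1.5, -0.0]]
S1 both
 [0.5537 0.3281]
 yaw
 -84.78
 [[0.3, 0.2], [-1.0, 1.5], [-1.1, 0.1], [-0.2, 1.3], [0.2, 0.2], [0.9, -0.0], [1.2, -0.5], [0.6, -0.2]]
 [[0.3, -1.3], [0.0, 3.1], [0.8, 2.0], [0.9, -0.5], [-1.4, 1.1]]
1 a 1.6 q1 0.34 q4 0.44 q5 1.44 q6 1.78 g [0.5558 0.3054 0.1023] quat [ 0.974  0.044 -0.01  -0.223]
1 a 1.9 q1 0.34 q4 0.48 q5 1.17 q6 1.64 g [0.5558 0.3054 0.1023] quat [ 0.974  0.044 -0.01  -0.223]
1 a 2.2 q1 0.34 q4 0.56 q5 0.91 q6 1.47 g [0.5558 0.3054 0.1023] quat [ 0.974  0.044 -0.01  -0.223]
-1 a 1.6 q1 0.34 q4 0.44 q5 1.44 q6 -1.36 g [0.5558 0.3054 0.1023] quat [-0.044  0.974  0.223 -0.01 ]
-1 a 1.9 q1 0.34 q4 0.48 q5 1.17 q6 -1.50 g [0.5558 0.3054 0.1023] quat [-0.044  0.974  0.223 -0.01 ]
-1 a 2.2 q1 0.34 q4 0.56 q5 0.91 q6 -1.67 g [0.5558 0.3054 0.1023] quat [-0.044  0.974  0.223 -0.01 ]
S2 top
 [0.4724 0.0807]
 yaw
 92.63
 [
[... 341 characters left out ...]
[0.1, 1.0], [0.0, 0.7]]
 [[0.0, 2.6], [-0.4, 0.1], [-0.5, 2.1], [0.5, -0.6], [0.2, 0.7], [0.1, 0.0]]
1 a 1.6 q1 0.43 q4 -0.42 q5 1.71 q6 -1.21 g [0.4705 0.1035 0.1023] quat [-0.024  0.975 -0.223  0.005]
1 a 1.9 q1 0.43 q4 -0.42 q5 1.43 q6 -1.09 g [0.4705 0.1035 0.1023] quat [-0.024  0.975 -0.223  0.005]
1 a 2.2 q1 0.43 q4 -0.46 q5 1.16 q6 -0.96 g [0.4705 0.1035 0.1023] quat [-0.024  0.975 -0.223  0.005]
-1 a 1.6 q1 0.43 q4 -0.42 q5 1.71 q6 1.93 g [0.4705 0.1035 0.1023] quat [0.975 0.024 0.005 0.223]
-1 a 1.9 q1 0.43 q4 -0.42 q5 1.43 q6 2.05 g [0.4705 0.1035 0.1023] quat [0.975 0.024 0.005 0.223]
-1 a 2.2 q1 0.43 q4 -0.46 q5 1.16 q6 2.18 g [0.4705 0.1035 0.1023] quat [0.975 0.024 0.005 0.223]
```

```bash
cat > go.py <<'E'
# go.py stand depth_up sg : prints remaining shift (units) and turn (deg) to the grasp frame, raised by 'up' mm along the board
import sys
from h import *
from fit import bp
from station import sense
ST={"S1":(.5537,.3281,np.radians(-84.8)),"S2":(.4716,.0807,np.radians(92.8))}
def target(st,up,sg,dy=0):
    x,y,yaw=ST[st]; Z=Rn.from_euler('z',yaw).as_matrix()
    zt=Z@[-np.sin(.45),0,-np.cos(.45)]; yt=sg*(Z@[np.cos(.45),0,-np.sin(.45)])
    return Z@bp(0,dy,.087+up/1000)+[x,y,0]+zt*.002, Rn.from_matrix(np.c_[np.cross(yt,zt),yt,zt])
def show(st,up,sg,dy=0):
    p,R=target(st,up,sg,dy); s=sense(); d=(p-s["tcp_pos"])/.03; r=(R*Rn.from_quat(s["tool_rot"]).inv()).as_rotvec(degrees=True)
    print(st,up,"tgt",np.round(p,4),"dp",np.round(d,2),"turn",np.round(r,1),"rows",round(max(np.linalg.norm(d)*.03/.05,abs(d).max(),np.linalg.norm(r)/8.59),1),"t %.2f"%s["t"],"q",np.round(s["q"],2),"F",np.round(s["force"],1),"gap",round(s["finger_gap"],3),"gf",round(s["gripper_force"],1))
if __name__=="__main__": show(sys.argv[1],float(sys.argv[2]),int(sys.argv[3]),float(sys.argv[4])/1000 if len(sys.argv)>4 else 0)
E
python3 go.py S1 100 -1; python3 - <<'E'
from go import *
for n in("top","scene"):
    P=cloud(dict(np.load(n+"0.npz")))
    for k in ST:
        B=boardpts(P,ST[k][:2],ST[k][2]); b=B[(B[:,2]>.03)&(B[:,2]<.095)&(abs(B[:,0])<.02)&(abs(B[:,1])<.09)]
        e=B[(B[:,2]>.112)&(B[:,2]<.15)&(abs(B[:,0])<.02)&(abs(B[:,1])<.09)]
        pc=lambda v:np.round(np.percentile(v,[2,50,98])*1000,1)
        t=B[(abs(B[:,0])<.02)&(abs(B[:,1])<.09)&(B[:,2]<.16)]
        print(n,k,len(b),"y",pc(b[:,1]),"x",pc(b[:,0]),"ear y",pc(e[:,1]),"ztop",np.percentile(t[:,2],99.5).round(4),"slope y,z",np.round(np.linalg.lstsq(np.c_[b[:,1:],np.ones(len(b))],b[:,0],rcond=None)[0],3))
E
```

```text
S1 100.0 tgt [0.5596 0.2629 0.1906] dp [ 11.9  -10.92  -1.89] turn [25.9 -3.1 23.7] rows 11.9 t 0.10 q [ 1.06  0.53  1.43  0.    1.18 -0.18] F [0.7 0.1 0.4] gap 1.0 gf 0.0
top S1 381 y [-66.   -2.5  59.8] x [-8.7 -6.  -2.7] ear y [-40.   37.7  57.1] ztop 0.1396 slope y,z [-0.021 -0.003 -0.006]
top S2 525 y [-64.1  -1.9  59.3] x [-9.4 -6.3 -3.4] ear y [-20.9  36.7  56.8] ztop 0.1397 slope y,z [ 0.001 -0.001 -0.006]
scene S1 333 y [-61.   31.3  63.7] x [-6.9 -5.1 11.8] ear y [21.1 45.6 58.7] ztop 0.1368 slope y,z [ 0.034 -0.014 -0.003]
scene S2 524 y [-67.2 -15.7  59.4] x [-6.9 -5.   4.7] ear y [18.  32.2 57. ] ztop 0.1362 slope y,z [-0.028  0.006 -0.005]
```

```bash
python3 -m crank '[{"dp":[0.85,-0.78,-0.13],"angular":[1.85,-0.22,1.7]},{"dp":[0.85,-0.78,-0.13],"angular":[1.85,-0.22,1.7]},{"dp":[0.85,-0.78,-0.13],"angular":[1.85,-0.22,1.7]},{"dp":[0.85,-0.78,-0.13],"angular":[1.85,-0.22,1.7]},{"dp":[0.85,-0.78,-0.13],"angular":[1.85,-0.22,1.7]},{"dp":[0.85,-0.78,-0.13],"angular":[1.85,-0.22,1.7]},{"dp":[0.85,-0.78,-0.13],"angular":[1.85,-0.22,1.7]},{"dp":[0.85,-0.78,-0.13],"angular":[1.85,-0.22,1.7]},{"dp":[0.85,-0.78,-0.13],"angular":[1.85,-0.22,1.7]},{"dp":[0.85,-0.78,-0.13],"angular":[1.85,-0.22,1.7]},{"dp":[0.85,-0.78,-0.13],"angular":[1.85,-0.22,1.7]},{"dp":[0.85,-0.78,-0.13],"angular":[1.85,-0.22,1.7]},{"dp":[0.85,-0.78,-0.13],"angular":[1.85,-0.22,1.7]},{"dp":[0.85,-0.78,-0.13],"angular":[1.85,-0.22,1.7]},{"dp":[0,0,0],"angular":[0,0,0]},{"dp":[0,0,0],"angular":[0,0,0]}]' 0 25; python3 go.py S1 100 -1 -1;python3 go.py S1 0 -1 -1
```

```text
t: 1.7
tcp_pos: [0.5602, 0.2625, 0.1929]
tool_rot: [-0.043, 0.974, 0.224, -0.011]
force: [-0.8, -0.1, -0.2]
finger_gap: 0.998
gripper_force: 0.0
S1 100.0 tgt [0.5586 0.2628 0.1906] dp [-0.05  0.01 -0.08] turn [-0.1 -0.1  0.1] rows 0.1 t 1.70 q [ 0.05  0.59  1.6   0.53  1.04 -1.9 ] F [-0.8 -0.1 -0.2] gap 0.998 gf 0.0
S1 0.0 tgt [0.5547 0.3061 0.1005] dp [-0.18  1.45 -3.08] turn [-0.1 -0.1  0.1] rows 3.1 t 1.70 q [ 0.05  0.59  1.6   0.53  1.04 -1.9 ] F [-0.8 -0.1 -0.2] gap 0.998 gf 0.0
```

```bash
python3 -m crank '[{"dp":[-0.03,0.2,-0.44],"angular":[0,0,0]},{"dp":[-0.03,0.21,-0.44],"angular":[0,0,0]},{"dp":[-0.03,0.21,-0.44],"angular":[0,0,0]},{"dp":[-0.03,0.21,-0.44],"angular":[0,0,0]},{"dp":[-0.03,0.21,-0.44],"angular":[0,0,0]},{"dp":[-0.03,0.21,-0.44],"angular":[0,0,0]},{"dp":[0,0.2,-0.44],"angular":[0,0,0]},{"dp":[0,0,0],"angular":[0,0,0]},{"dp":[0,0,0],"angular":[0,0,0]}]' 0 25; python3 go.py S1 0 -1 -1
python3 - <<'E'
from station import vision
import cv2,numpy as np
a=vision.snapshot("scene")["image"][190:340,340:540]; b=vision.snapshot("top")["image"][150:300,170:370]
cv2.imwrite("pics/g1.png",np.clip(cv2.resize(np.hstack([a,b]),(800,300),interpolation=cv2.INTER_CUBIC)*1.6,0,255).astype(np.uint8))
E
```

```text
t: 2.6
tcp_pos: [0.5545, 0.3071, 0.1008]
tool_rot: [-0.045, 0.974, 0.224, -0.011]
force: [1.3, 0.0, -0.3]
finger_gap: 1.003
gripper_force: 0.0
S1 0.0 tgt [0.5547 0.3061 0.1005] dp [ 0.01 -0.03 -0.01] turn [-0.1 -0.1 -0.1] rows 0.0 t 2.60 q [ 0.13  0.73  1.64  0.61  0.86 -1.96] F [ 1.3  0.  -0.3] gap 1.003 gf 0.0
```

View pics/g1.png

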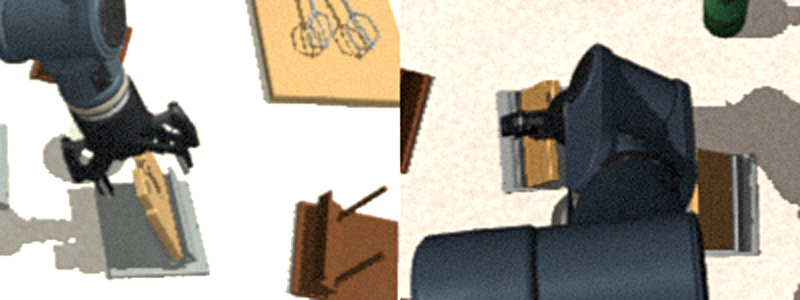

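The fingers straddle the board's top edge mid-width. I close, then lift along the board.

```bash
python3 -m crank '[{"dp":[0,0,0],"angular":[0,0,0]},{"dp":[0,0,0],"angular":[0,0,0]},{"dp":[0,0,0],"angular":[0,0,0]},{"dp":[0,0,0],"angular":[0,0,0]},{"dp":[0,0,0],"angular":[0,0,0]},{"dp":[0,0,0],"angular":[0,0,0]},{"dp":[0,0,0],"angular":[0,0,0]},{"dp":[0,0,0],"angular":[0,0,0]},{"dp":[0,0,0],"angular":[0,0,0]},{"dp":[0,0,0],"angular":[0,0,0]}]' 1 40; python3 go.py S1 0 -1 -1; python3 go.py S1 110 -1 -1
```

```text
t: 3.7
tcp_pos: [0.5547, 0.307, 0.1015]
tool_rot: [-0.045, 0.974, 0.224, -0.01]
force: [-0.9, -0.8, 2.4]
finger_gap: 0.136
gripper_force: 39.7
S1 0.0 tgt [0.5547 0.3061 0.1005] dp [ 0.   -0.03 -0.03] turn [-0.1 -0.  -0.1] rows 0.0 t 3.70 q [ 0.13  0.73  1.64  0.61  0.86 -1.96] F [-0.9 -0.8  2.4] gap 0.136 gf 39.7
S1 110.0 tgt [0.559  0.2585 0.1996] dp [ 0.14 -1.62  3.27] turn [-0.1 -0.  -0.1] rows 3.3 t 3.70 q [ 0.13  0.73  1.64  0.61  0.86 -1.96] F [-0.9 -0.8  2.4] gap 0.136 gf 39.7
```

```bash
python3 -m crank '[{"dp":[0.017,-0.2,0.41],"angular":[0,0,0]},{"dp":[0.017,-0.2,0.41],"angular":[0,0,0]},{"dp":[0.017,-0.2,0.41],"angular":[0,0,0]},{"dp":[0.017,-0.2,0.41],"angular":[0,0,0]},{"dp":[0.017,-0.2,0.41],"angular":[0,0,0]},{"dp":[0.017,-0.2,0.41],"angular":[0,0,0]},{"dp":[0.017,-0.2,0.41],"angular":[0,0,0]},{"dp":[0.017,-0.2,0.41],"angular":[0,0,0]},{"dp":[0,0,0],"angular":[0,0,0]},{"dp":[0,0,0],"angular":[-0.32,3.54,-7.37]},{"dp":[0,0,0],"angular":[-0.32,3.54,-7.37]},{"dp":[0,0,0],"angular":[-0.32,3.54,-7.37]},{"dp":[0,0,0],"angular":[-0.32,3.54,-7.37]},{"dp":[0,0,0],"angular":[-0.32,3.54,-7.37]}]'; python3 go.py S1 110 1 -1
```

```text
t: 5.1
tcp_pos: [0.5583, 0.2589, 0.1992]
tool_rot: [0.301, 0.927, 0.206, -0.088]
force: [-0.2, -0.1, -1.2]
finger_gap: 0.137
gripper_force: 39.2
S1 110.0 tgt [0.559  0.2585 0.1996] dp [ 0.03 -0.02  0.01] turn [  -5.5   60.2 -124.9] rows 16.2 t 5.10 q [ 0.05  0.57  1.61  0.53  1.05 -1.18] F [-0.2 -0.1 -1.2] gap 0.137 gf 39.2
```

```bash
python3 -m crank '[{"dp":[0,0,0],"angular":[-0.32,3.54,-7.37]},{"dp":[0,0,0],"angular":[-0.32,3.54,-7.37]},{"dp":[0,0,0],"angular":[-0.32,3.54,-7.37]},{"dp":[0,0,0],"angular":[-0.32,3.54,-7.37]},{"dp":[0,0,0],"angular":[-0.32,3.54,-7.37]},{"dp":[0,0,0],"angular":[-0.32,3.54,-7.37]},{"dp":[0,0,0],"angular":[-0.32,3.54,-7.37]},{"dp":[0,0,0],"angular":[-0.32,3.54,-7.37]},{"dp":[0,0,0],"angular":[-0.32,3.54,-7.37]},{"dp":[0,0,0],"angular":[-0.32,3.54,-7.37]},{"dp":[0,0,0],"angular":[-0.32,3.54,-7.37]},{"dp":[0,0,0],"angular":[-0.32,3.54,-7.37]},{"dp":[0,0,0],"angular":[-0.32,3.54,-7.37]},{"dp":[0,0,0],"angular":[-0.32,3.54,-7.37]},{"dp":[0,0,0],"angular":[-0.32,3.54,-7.37]},{"dp":[0,0,0],"angular":[-0.32,3.54,-7.37]},{"dp":[0,0,0],"angular":[-0.32,3.54,-7.37]},{"dp":[0,0,0],"angular":[0,0,0]},{"dp":[0,0,0],"angular":[0,0,0]}]'; python3 go.py S1 110 1 0;  python3 go.py S1 6 1 0
cat > look.py <<'E'
import sys
from go import *
from station import vision
# board silhouette in the leaning frame of a stand, raised by up mm; also saves a picture
st,up,name=sys.argv[1],float(sys.argv[2])/1000,sys.argv[3]
im=[]
for n in("top","scene"):
    s=vision.snapshot(n); c=proj_c=None
    np.savez(f"{n}_{name}.npz",**s)
    P=cloud(s); B=boardpts(P,ST[st][:2],ST[st][2])-[0,0,up]
    k=(abs(B[:,0])<.02)&(abs(B[:,1])<.09)
    b=B[k&(B[:,2]>.02)&(B[:,2]<.06)]; pc=lambda v:np.round(np.percentile(v,[2,50,98])*1000,1) if len(v) else None
    print(n,len(b),"y",pc(b[:,1]),"x",pc(b[:,0]),"z",pc(B[k&(B[:,2]>-.03)&(B[:,2]<.16)][:,2]),"slope",np.round(np.linalg.lstsq(np.c_[b[:,1:],np.ones(len(b))],b[:,0],rcond=None)[0],3))
    g=s["pose"]; w=np.array([*ST[st][:2],.1+up]); q=(w-g[:3,3])@g[:3,:3]; u,v=(q[:2]/q[2]*s["mtx"][0,0]+s["mtx"][:2,2]).astype(int)
    u=min(max(u,50),589);v=min(max(v,60),419)
    im.append(cv2.resize(s["image"][v-60:v+60,u-50:u+50],(400,480),interpolation=cv2.INTER_CUBIC))
cv2.imwrite(f"pics/{name}.png",np.clip(np.hstack(im)*1.6,0,255).astype(np.uint8))
E
python3 look.py S1 110 l1
```

```text
t: 7.0
tcp_pos: [0.5584, 0.259, 0.1993]
tool_rot: [0.974, 0.046, -0.009, -0.221]
force: [0.0, 0.1, -1.3]
finger_gap: 0.135
gripper_force: 39.1
S1 110.0 tgt [0.56   0.2586 0.1996] dp [ 0.05 -0.01  0.01] turn [ 0.2  0.1 -0.2] rows 0.1 t 7.00 q [0.05 0.57 1.61 0.52 1.05 1.24] F [ 0.   0.1 -1.3] gap 0.135 gf 39.1
S1 6.0 tgt [0.5559 0.3036 0.1059] dp [-0.08  1.49 -3.11] turn [ 0.2  0.1 -0.2] rows 3.1 t 7.00 q [0.05 0.57 1.61 0.52 1.05 1.24] F [ 0.   0.1 -1.3] gap 0.135 gf 39.1
top 209 y [-63.6 -17.8  62.5] x [-8.  -5.6 -2.3] z [  6.8  78.  138.6] slope [-0.015 -0.006 -0.005]
scene 176 y [-27.   47.6  66.2] x [-6.3 -5.3  5.3] z [  5.2  96.1 156.1] slope [ 0.061 -0.038 -0.004]
```

View pics/l1.png

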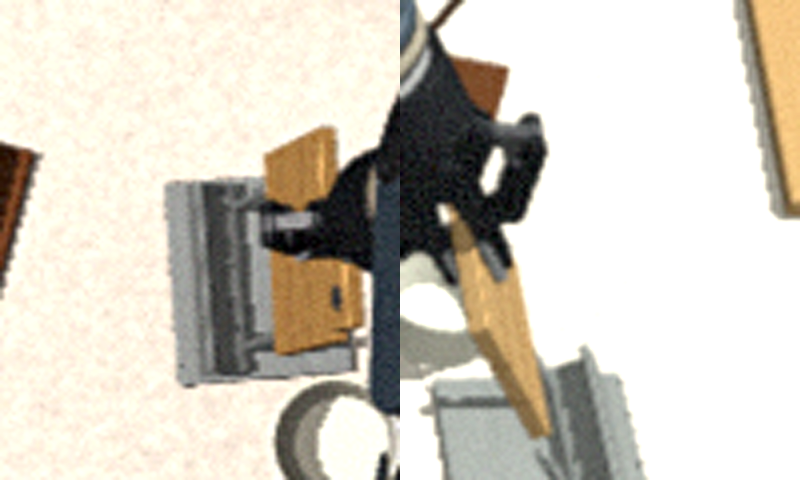

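```bash
python3 - <<'E'
from go import *; from fit import fit,base,proj
s=dict(np.load("top_l1.npz")); w=np.array([[*ST["S1"][:2],.21]]); u,v=proj(s,w)[0].astype(int); o=(u-50,v-60)
fit([(s,[(base(-.055,.07),(167,184)),(base(-.055,-.07),(186,380)),(base(.065,-.07),(357,369))],o,4.)],ST["S1"],"stand only")
# board edges at current pose: plate corners (bottom front z=0, and top) vs model with dy
for y,lab in((.065,"left"),(-.065,"right")):
    for z in(0,.105):
        R=Rn.from_euler('z',ST["S1"][2]).as_matrix(); X=R@np.array(bp(-.006,y,z+.11))+[*ST["S1"][:2],0]
        print(lab,z,np.round((proj(s,X[None])[0]+.5-o)*4,0))
E
```

```text
stand only
 [0.5565 0.3249]
 yaw
 -83.16
 [[0.1, -0.5], [-0.6, 1.0], [0.4, -0.2]]
left 0 [263. 157.]
left 0.105 [319. 128.]
right 0 [274. 359.]
right 0.105 [331. 343.]
```

```bash
python3 -m crank '[{"dp":[-0.011,0.165,-0.345],"angular":[0,0,0]},{"dp":[-0.011,0.165,-0.345],"angular":[0,0,0]},{"dp":[-0.011,0.165,-0.345],"angular":[0,0,0]},{"dp":[-0.011,0.165,-0.345],"angular":[0,0,0]},{"dp":[-0.011,0.165,-0.345],"angular":[0,0,0]},{"dp":[-0.011,0.165,-0.345],"angular":[0,0,0]},{"dp":[-0.011,0.165,-0.345],"angular":[0,0,0]},{"dp":[-0.011,0.165,-0.345],"angular":[0,0,0]},{"dp":[-0.011,0.165,-0.345],"angular":[0,0,0]},{"dp":[0,0,0],"angular":[0,0,0]},{"dp":[0,0,0],"angular":[0,0,0]}]'; python3 go.py S1 6 1 0; python3 go.py S1 1 1 0
python3 look.py S1 6 l2
```

```text
t: 8.2
tcp_pos: [0.5553, 0.3047, 0.1055]
tool_rot: [0.974, 0.045, -0.01, -0.222]
force: [0.6, 7.4, -1.5]
finger_gap: 0.135
gripper_force: 39.4
S1 6.0 tgt [0.5559 0.3036 0.1059] dp [ 0.02 -0.04  0.01] turn [ 0.1  0.  -0. ] rows 0.0 t 8.20 q [0.13 0.72 1.63 0.6  0.86 1.19] F [ 0.6  7.4 -1.5] gap 0.135 gf 39.4
S1 1.0 tgt [0.5557 0.3058 0.1014] dp [ 0.02  0.04 -0.14] turn [ 0.1  0.  -0. ] rows 0.1 t 8.20 q [0.13 0.72 1.63 0.6  0.86 1.19] F [ 0.6  7.4 -1.5] gap 0.135 gf 39.4
top 181 y [-62.3 -15.1  63.7] x [-9.  -6.3 -3. ] z [-28.8  36.1 136.6] slope [-0.012 -0.001 -0.006]
scene 163 y [-19.3  50.7  66.9] x [-7.  -5.8 11.7] z [-29.1  41.2 153.6] slope [ 0.087  0.005 -0.006]
```

View pics/l2.png

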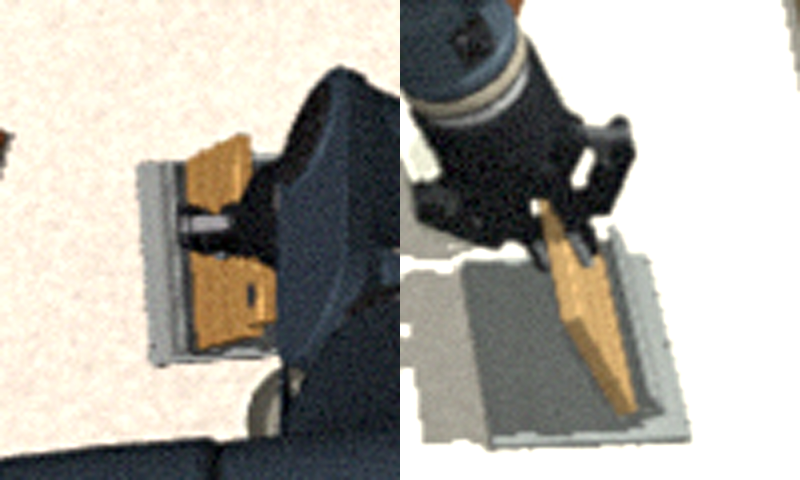

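```bash
python3 -m crank '[{"dp":[0,0.05,0],"angular":[0,0,0]},{"dp":[0,0.03,-0.04],"angular":[0,0,0]},{"dp":[0,0.02,-0.04],"angular":[0,0,0]},{"dp":[0,0.02,-0.03],"angular":[0,0,0]},{"dp":[0,0.01,-0.03],"angular":[0,0,0]},{"dp":[0,0,0],"angular":[0,0,0]},{"dp":[0,0,0],"angular":[0,0,0]}]'; python3 go.py S1 1 1 0
```

```text
t: 9.0
tcp_pos: [0.5559, 0.307, 0.1024]
tool_rot: [0.974, 0.044, -0.009, -0.221]
force: [-0.4, -0.9, 1.2]
finger_gap: 0.134
gripper_force: 39.7
S1 1.0 tgt [0.5557 0.3058 0.1014] dp [-0.   -0.04 -0.03] turn [0.2 0.1 0. ] rows 0.0 t 9.00 q [0.13 0.73 1.63 0.61 0.86 1.19] F [-0.4 -0.9  1.2] gap 0.134 gf 39.7
```

```bash
python3 -m crank '[{"dp":[0,0.01,-0.02],"angular":[0,0,0]},{"dp":[0,0.01,-0.02],"angular":[0,0,0]},{"dp":[0,0,0],"angular":[0,0,0]}]'; python3 -m crank '[{"dp":[0,0,0],"angular":[0,0,0]},{"dp":[0,0,0],"angular":[0,0,0]},{"dp":[0,0,0],"angular":[0,0,0]},{"dp":[0,0,0],"angular":[0,0,0]},{"dp":[0,0,0],"angular":[0,0,0]},{"dp":[0,0,0],"angular":[0,0,0]},{"dp":[0,0,0],"angular":[0,0,0]},{"dp":[0,0,0],"angular":[0,0,0]}]' 0; python3 go.py S1 100 1 0
```

```text
t: 9.3
tcp_pos: [0.5567, 0.3075, 0.1019]
tool_rot: [0.974, 0.045, -0.008, -0.221]
force: [1.0, -3.7, 6.2]
finger_gap: 0.134
gripper_force: 40.5
t: 10.1
tcp_pos: [0.5557, 0.3081, 0.1012]
tool_rot: [0.974, 0.044, -0.009, -0.221]
force: [-0.3, -1.1, 0.4]
finger_gap: 1.0
gripper_force: 0.0
S1 100.0 tgt [0.5596 0.2629 0.1906] dp [ 0.13 -1.51  2.98] turn [0.2 0.1 0. ] rows 3.0 t 10.10 q [0.13 0.73 1.63 0.61 0.86 1.19] F [-0.3 -1.1  0.4] gap 1.0 gf 0.0
```

```bash
python3 -m crank '[{"dp":[0.02,-0.21,0.425],"angular":[0,0,0]},{"dp":[0.02,-0.21,0.425],"angular":[0,0,0]},{"dp":[0.02,-0.21,0.425],"angular":[0,0,0]},{"dp":[0.02,-0.21,0.425],"angular":[0,0,0]},{"dp":[0.02,-0.21,0.425],"angular":[0,0,0]},{"dp":[0.02,-0.21,0.425],"angular":[0,0,0]},{"dp":[0.02,-0.21,0.425],"angular":[0,0,0]},{"dp":[0,0,0],"angular":[0,0,0]}]'; python3 go.py S2 110 -1 -1
```

```text
t: 10.9
tcp_pos: [0.5614, 0.2632, 0.1927]
tool_rot: [0.974, 0.044, -0.007, -0.221]
force: [0.3, -0.4, 0.6]
finger_gap: 0.998
gripper_force: 0.0
S2 110.0 tgt [0.4692 0.1505 0.1996] dp [-3.07 -3.76  0.23] turn [-51.3  -3.2  -2.3] rows 6.0 t 10.90 q [0.06 0.58 1.6  0.53 1.03 1.24] F [ 0.3 -0.4  0.6] gap 0.998 gf 0.0
```

```bash
python3 -m crank '[{"dp":[0,0,0.8],"angular":[0,0,0]},{"dp":[-0.3,-0.38,0.42],"angular":[-5.13,-0.32,-0.23]},{"dp":[-0.31,-0.38,0],"angular":[-5.13,-0.32,-0.23]},{"dp":[-0.31,-0.38,0],"angular":[-5.13,-0.32,-0.23]},{"dp":[-0.31,-0.38,0],"angular":[-5.13,-0.32,-0.23]},{"dp":[-0.31,-0.38,0],"angular":[-5.13,-0.32,-0.23]},{"dp":[-0.31,-0.38,0],"angular":[-5.13,-0.32,-0.23]},{"dp":[-0.31,-0.38,0],"angular":[-5.13,-0.32,-0.23]},{"dp":[-0.31,-0.37,0],"angular":[-5.13,-0.32,-0.23]},{"dp":[-0.3,-0.37,0],"angular":[-5.13,-0.32,-0.23]},{"dp":[-0.3,-0.37,0],"angular":[-5.13,-0.32,-0.23]},{"dp":[0,0,-0.5],"angular":[0,0,0]},{"dp":[0,0,-0.5],"angular":[0,0,0]},{"dp":[0,0,0],"angular":[0,0,0]},{"dp":[0,0,0],"angular":[0,0,0]}]'; python3 go.py S2 110 -1 -1; python3 go.py S2 0 -1 -1; python3 look.py S1 0 l3
```

```text
t: 12.4
tcp_pos: [0.4675, 0.1508, 0.1968]
tool_rot: [0.974, 0.023, 0.002, 0.223]
force: [-0.3, -0.1, 0.5]
finger_gap: 1.001
gripper_force: 0.0
S2 110.0 tgt [0.4692 0.1505 0.1996] dp [ 0.05 -0.01  0.09] turn [ 0.  -0.3  0.1] rows 0.1 t 12.40 q [ 0.32  0.52  1.73 -0.49  1.08  2.12] F [-0.3 -0.1  0.5] gap 1.001 gf 0.0
S2 0.0 tgt [0.4715 0.1027 0.1005] dp [ 0.13 -1.6  -3.21] turn [ 0.  -0.3  0.1] rows 3.2 t 12.40 q [ 0.32  0.52  1.73 -0.49  1.08  2.12] F [-0.3 -0.1  0.5] gap 1.001 gf 0.0
top 123 y [-0.  34.5 67.2] x [-13.8  -6.8  -4.4] z [-28.   27.9 110.1] slope [-0.003  0.028 -0.008]
scene 197 y [-57.1  34.7  68.9] x [-7.1 -5.4 10.8] z [-28.4  25.5 135.5] slope [ 0.036  0.014 -0.005]
```

View pics/l3.png

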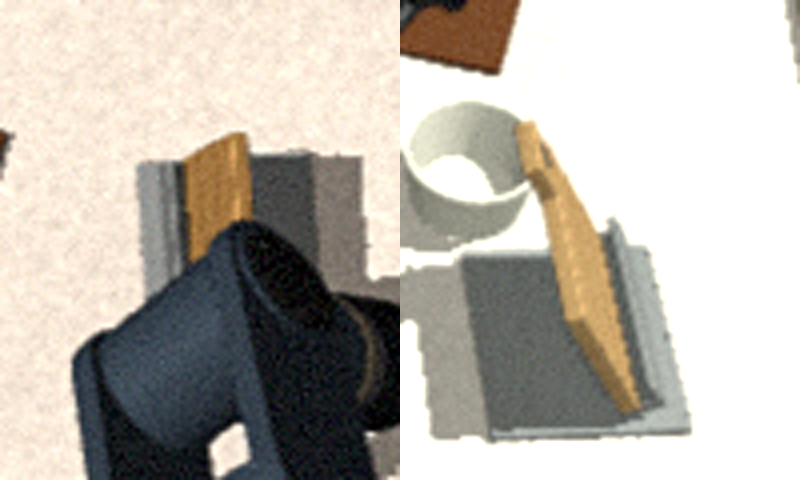

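S1's board now stands seated with the ear on the other side. I'll check its centring later and grasp S2 now.

```bash
python3 -m crank '[{"dp":[0.02,-0.2,-0.4],"angular":[0,0,0]},{"dp":[0.02,-0.2,-0.4],"angular":[0,0,0]},{"dp":[0.02,-0.2,-0.4],"angular":[0,0,0]},{"dp":[0.02,-0.2,-0.4],"angular":[0,0,0]},{"dp":[0.02,-0.2,-0.4],"angular":[0,0,0]},{"dp":[0.01,-0.2,-0.4],"angular":[0,0,0]},{"dp":[0.01,-0.2,-0.4],"angular":[0,0,0]},{"dp":[0.01,-0.2,-0.4],"angular":[0,0,0]},{"dp":[0,0,0],"angular":[0,0,0]},{"dp":[0,0,0],"angular":[0,0,0]}]' 0 40; python3 go.py S2 0 -1 -1;  python3 look.py S2 0 l4;python3 -m crank '[{"dp":[0,0,0],"angular":[0,0,0]},{"dp":[0,0,0],"angular":[0,0,0]},{"dp":[0,0,0],"angular":[0,0,0]},{"dp":[0,0,0],"angular":[0,0,0]},{"dp":[0,0,0],"angular":[0,0,0]},{"dp":[0,0,0],"angular":[0,0,0]},{"dp":[0,0,0],"angular":[0,0,0]},{"dp":[0,0,0],"angular":[0,0,0]},{"dp":[0,0,0],"angular":[0,0,0]},{"dp":[0,0,0],"angular":[0,0,0]}]' 1 40; python3 go.py S2 110 -1 -1
```

```text
t: 13.5
tcp_pos: [0.4719, 0.1028, 0.1012]
tool_rot: [0.975, 0.023, 0.003, 0.223]
force: [0.1, 0.0, 0.5]
finger_gap: 1.0
gripper_force: 0.0
S2 0.0 tgt [0.4715 0.1027 0.1005] dp [-0.01 -0.   -0.02] turn [ 0.  -0.2  0.2] rows 0.0 t 13.50 q [ 0.23  0.67  1.83 -0.62  0.83  2.22] F [0.1 0.  0.5] gap 1.0 gf 0.0
top 244 y [-64.4  14.3  61.8] x [-9.2 -6.3 -3.3] z [-28.4  35.7 137.9] slope [ 0.004  0.007 -0.007]
scene 302 y [-67.5 -15.6  59.1] x [-7.1 -5.1  4.2] z [-28.2  31.1 152. ] slope [-0.029  0.007 -0.005]
t: 14.6
tcp_pos: [0.4717, 0.1029, 0.1011]
tool_rot: [0.975, 0.023, 0.003, 0.223]
force: [-1.5, 2.7, 2.1]
finger_gap: 0.134
gripper_force: 42.9
S2 110.0 tgt [0.4692 0.1505 0.1996] dp [-0.08  1.58  3.28] turn [ 0.  -0.2  0.1] rows 3.3 t 14.60 q [ 0.23  0.67  1.83 -0.62  0.83  2.22] F [-1.5  2.7  2.1] gap 0.134 gf 42.9
```

View pics/l4.png

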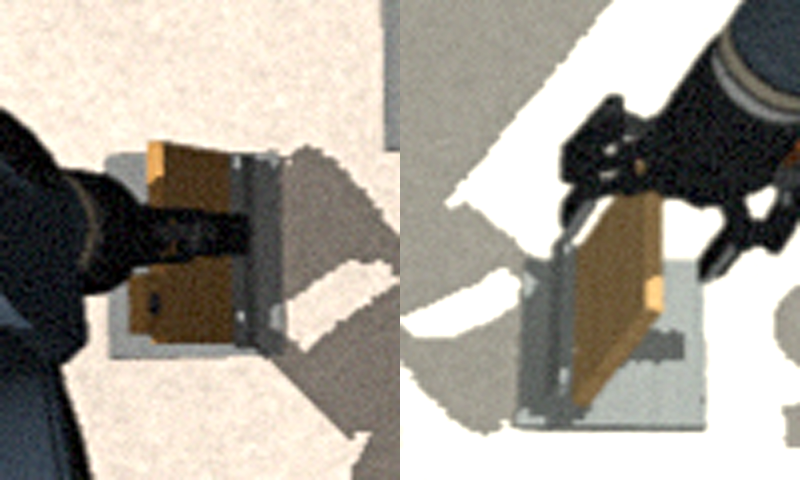

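```bash
python3 -m crank '[{"dp":[-0.01,0.2,0.41],"angular":[0,0,0]},{"dp":[-0.01,0.2,0.41],"angular":[0,0,0]},{"dp":[-0.01,0.2,0.41],"angular":[0,0,0]},{"dp":[-0.01,0.2,0.41],"angular":[0,0,0]},{"dp":[-0.01,0.2,0.41],"angular":[0,0,0]},{"dp":[-0.01,0.2,0.41],"angular":[0,0,0]},{"dp":[-0.01,0.2,0.41],"angular":[0,0,0]},{"dp":[-0.01,0.2,0.41],"angular":[0,0,0]},{"dp":[0,0,0],"angular":[0,0,0]},{"dp":[0,0,0],"angular":[-0.17,3.55,7.37]},{"dp":[0,0,0],"angular":[-0.17,3.55,7.37]},{"dp":[0,0,0],"angular":[-0.17,3.55,7.37]},{"dp":[0,0,0],"angular":[-0.17,3.55,7.37]},{"dp":[0,0,0],"angular":[-0.17,3.55,7.37]}]';python3 -m crank '[{"dp":[0,0,0],"angular":[-0.17,3.55,7.37]},{"dp":[0,0,0],"angular":[-0.17,3.55,7.37]},{"dp":[0,0,0],"angular":[-0.17,3.55,7.37]},{"dp":[0,0,0],"angular":[-0.17,3.55,7.37]},{"dp":[0,0,0],"angular":[-0.17,3.55,7.37]},{"dp":[0,0,0],"angular":[-0.17,3.55,7.37]},{"dp":[0,0,0],"angular":[-0.17,3.55,7.37]},{"dp":[0,0,0],"angular":[-0.17,3.55,7.37]},{"dp":[0,0,0],"angular":[-0.17,3.55,7.37]},{"dp":[0,0,0],"angular":[-0.17,3.55,7.37]},{"dp":[0,0,0],"angular":[-0.17,3.55,7.37]},{"dp":[0,0,0],"angular":[-0.17,3.55,7.37]},{"dp":[0,0,0],"angular":[-0.17,3.55,7.37]},{"dp":[0,0,0],"angular":[-0.17,3.55,7.37]},{"dp":[0,0,0],"angular":[-0.17,3.55,7.37]},{"dp":[0,0,0],"angular":[-0.17,3.55,7.37]},{"dp":[0,0,0],"angular":[-0.17,3.55,7.37]},{"dp":[0,0,0],"angular":[0,0,0]},{"dp":[0,0,0],"angular":[0,0,0]}]'; python3 go.py S2 110 1 0;  python3 go.py S2 6 1 0; python3 look.py S2 110 l5
```

```text
t: 16.0
tcp_pos: [0.4686, 0.1503, 0.1983]
tool_rot: [0.904, 0.365, -0.077, 0.211]
force: [0.8, -0.1, -0.9]
finger_gap: 0.135
gripper_force: 42.5
t: 17.9
tcp_pos: [0.4689, 0.1505, 0.1987]
tool_rot: [-0.023, 0.975, -0.222, 0.007]
force: [0.2, -0.1, -1.2]
finger_gap: 0.14
gripper_force: 42.5
S2 110.0 tgt [0.4682 0.1504 0.1996] dp [-0.02 -0.    0.03] turn [-0.1  0.2  0.1] rows 0.0 t 17.90 q [ 0.32  0.52  1.73 -0.5   1.08 -1.02] F [ 0.2 -0.1 -1.2] gap 0.14 gf 42.5
S2 6.0 tgt [0.4704 0.1053 0.1059] dp [ 0.05 -1.51 -3.09] turn [-0.1  0.2  0.1] rows 3.1 t 17.90 q [ 0.32  0.52  1.73 -0.5   1.08 -1.02] F [ 0.2 -0.1 -1.2] gap 0.14 gf 42.5
top 337 y [-63.8   4.3  60.3] x [-11.   -7.8  -5.2] z [  4.2  70.3 137.4] slope [ 0.003  0.008 -0.008]
scene 361 y [-66.8 -21.5  58.7] x [-8.6 -6.7  2.4] z [  5.5  82.2 155.3] slope [-0.025  0.009 -0.007]
```

```bash
python3 -m crank '[{"dp":[0.008,-0.168,-0.343],"angular":[0,0,0]},{"dp":[0.008,-0.168,-0.343],"angular":[0,0,0]},{"dp":[0.008,-0.168,-0.343],"angular":[0,0,0]},{"dp":[0.008,-0.168,-0.343],"angular":[0,0,0]},{"dp":[0.008,-0.168,-0.343],"angular":[0,0,0]},{"dp":[0.008,-0.168,-0.343],"angular":[0,0,0]},{"dp":[0.008,-0.168,-0.343],"angular":[0,0,0]},{"dp":[0.008,-0.168,-0.343],"angular":[0,0,0]},{"dp":[0.008,-0.168,-0.343],"angular":[0,0,0]},{"dp":[0,0,0],"angular":[0,0,0]},{"dp":[0,0,0],"angular":[0,0,0]}]'; python3 -m crank '[{"dp":[0,-0.02,-0.04],"angular":[0,0,0]},{"dp":[0,-0.02,-0.04],"angular":[0,0,0]},{"dp":[0,-0.02,-0.04],"angular":[0,0,0]},{"dp":[0,-0.02,-0.04],"angular":[0,0,0]},{"dp":[0,0,0],"angular":[0,0,0]},{"dp":[0,0,0],"angular":[0,0,0]}]'
```

```text
t: 19.1
tcp_pos: [0.4714, 0.1053, 0.1065]
tool_rot: [-0.024, 0.975, -0.222, 0.007]
force: [1.0, -0.4, -1.8]
finger_gap: 0.135
gripper_force: 42.5
t: 19.7
tcp_pos: [0.4714, 0.1031, 0.102]
tool_rot: [-0.024, 0.975, -0.222, 0.008]
force: [0.7, -0.6, -1.3]
finger_gap: 0.136
gripper_force: 42.5
```

```bash
python3 -m crank '[{"dp":[0,-0.01,-0.02],"angular":[0,0,0]},{"dp":[0,-0.01,-0.02],"angular":[0,0,0]},{"dp":[0,0,0],"angular":[0,0,0]},{"dp":[0,0,0],"angular":[0,0,0]}]'
```

```text
t: 20.1
tcp_pos: [0.4715, 0.1027, 0.1012]
tool_rot: [-0.024, 0.975, -0.222, 0.008]
force: [-1.4, 2.1, 4.6]
finger_gap: 0.138
gripper_force: 43.2
```

Contact with the ledge: release and withdraw along the board, then swing clear to look.

```bash
python3 -m crank '[{"dp":[0,0,0],"angular":[0,0,0]},{"dp":[0,0,0],"angular":[0,0,0]},{"dp":[0,0,0],"angular":[0,0,0]},{"dp":[0,0,0],"angular":[0,0,0]},{"dp":[0,0,0],"angular":[0,0,0]},{"dp":[0,0,0],"angular":[0,0,0]},{"dp":[0,0,0],"angular":[0,0,0]},{"dp":[-0.01,0.2,0.41],"angular":[0,0,0]},{"dp":[-0.01,0.2,0.41],"angular":[0,0,0]},{"dp":[-0.01,0.2,0.41],"angular":[0,0,0]},{"dp":[-0.01,0.2,0.41],"angular":[0,0,0]},{"dp":[-0.01,0.2,0.41],"angular":[0,0,0]},{"dp":[-0.01,0.2,0.41],"angular":[0,0,0]},{"dp":[-0.01,0.2,0.41],"angular":[0,0,0]},{"dp":[-0.01,0.2,0.41],"angular":[0,0,0]}]' 0; python3 -m crank '[{"dp":[0,0,0.9],"angular":[0,0,0]},{"dp":[0,0,0.9],"angular":[0,0,0]},{"dp":[-0.3,0.5,0.5],"angular":[5,0,0]},{"dp":[-0.3,0.9,0],"angular":[5,0,0]},{"dp":[-0.3,0.9,0],"angular":[5,0,0]},{"dp":[-0.3,0.9,0],"angular":[5,0,0]},{"dp":[-0.3,0.9,0],"angular":[5,0,0]},{"dp":[-0.3,0.9,0],"angular":[0,0,0]},{"dp":[-0.3,0.9,0],"angular":[0,0,0]},{"dp":[-0.3,0.9,0],"angular":[0,0,0]},{"dp":[-0.3,0.9,0],"angular":[0,0,0]},{"dp":[-0.3,0.9,0],"angular":[0,0,0]},{"dp":[-0.3,0.9,0],"angular":[0,0,0]},{"dp":[-0.3,0.9,0],"angular":[0,0,0]},{"dp":[-0.3,0.9,0],"angular":[0,0,0]},{"dp":[-0.3,0.9,0],"angular":[0,0,0]},{"dp":[0,0,0],"angular":[0,0,0]}]'; python3 look.py S1 0 l6; python3 look.py S2 0 l7; python3 - <<'E'
import cv2,numpy as np
a=np.hstack([np.load(f"{n}_l7.npz")["image"][y:y+120,x:x+160] for n,x,y in(("top",210,175),("scene",285,205))])
cv2.imwrite("pics/l8.png",np.clip(cv2.resize(a,(800,300),interpolation=cv2.INTER_CUBIC)*1.6,0,255).astype(np.uint8))
A=cv2.imread("pics/l6.png");B=cv2.imread("pics/l7.png");cv2.imwrite("pics/l9.png",cv2.resize(np.vstack([A[90:390],B[90:390]]),(800,600)))
E
```

```text
t: 21.6
tcp_pos: [0.4688, 0.1507, 0.1997]
tool_rot: [-0.024, 0.975, -0.222, 0.007]
force: [0.8, -0.8, 0.3]
finger_gap: 1.001
gripper_force: 0.0
t: 23.3
tcp_pos: [0.3416, 0.5192, 0.2679]
tool_rot: [-0.024, 1.0, -0.005, 0.013]
force: [0.8, -0.2, 0.4]
finger_gap: 1.002
gripper_force: 0.0
top 235 y [-59.7   4.2  64.9] x [-16.   -6.3  -3.4] z [-28.2  37.2 136.7] slope [-0.019  0.048 -0.008]
scene 198 y [-56.1  34.9  68.8] x [-7.1 -5.4 11.5] z [-28.7  24.5 135.2] slope [ 0.04  -0.002 -0.004]
top 333 y [-64.   -1.9  60.1] x [-11.1  -7.   -3.5] z [-27.7  45.1 137. ] slope [ 0.002  0.056 -0.009]
scene 316 y [-67.2 -15.5  58.2] x [-7.6 -5.9  3.5] z [-28.4  38.3 135.2] slope [-0.027  0.011 -0.006]
```

View pics/l9.png

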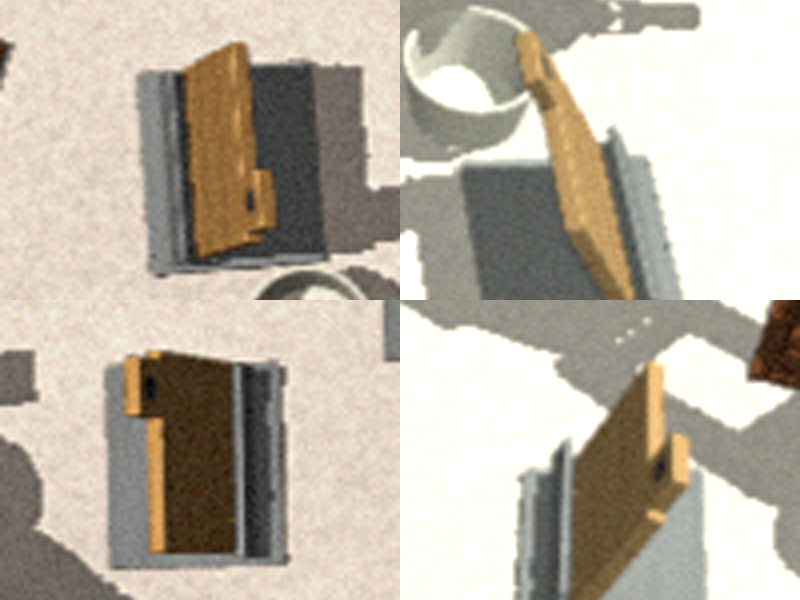

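```bash
cat > mf.py <<'E'
from go import *; from fit import proj
from scipy.optimize import minimize
def mask(s,c):
    hsv=cv2.cvtColor(s["image"],cv2.COLOR_BGR2HSV); m=((hsv[...,0]>8)&(hsv[...,0]<24)&(hsv[...,1]>110)).astype(np.float32)
    u,v=proj(s,np.array([[*c,.08]]))[0].astype(int); k=np.zeros_like(m); cv2.circle(k,(u,v),48,1,-1); return m*k
def render(s,p,st,ear):
    x,y,yaw=ST[st]; Z=Rn.from_euler('z',yaw).as_matrix(); out=np.zeros((480*1,640),np.uint8); big=np.zeros((1920,2560),np.uint8)
    cr,sr=np.cos(p[1]),np.sin(p[1])
    for y0,y1,z0,z1 in((-.065,.065,0,.105),(ear*.04-.019,ear*.04+.019,.105,.135)):
        X=[]
        for a in(-.006,.006):
            for b in(y0,y1):
                for d in(z0,z1): X.append(bp(a+p[2],b*cr-d*sr+p[0],b*sr+d*cr))
        uv=proj(s,np.array(X)@Z.T+[x,y,0]); h=cv2.convexHull(((uv+.5)*4*16).astype(np.int32).reshape(-1,1,2)); cv2.fillConvexPoly(big,h,1,shift=4)
    return cv2.resize(big.astype(np.float32),(640,480),interpolation=cv2.INTER_AREA)
for st in ST:
  for n in("top","scene"):
    for lab,f,ear in(("orig",n+"0.npz",1),("now",f"{n}_{'l6' if st=='S1' else 'l7'}.npz",-1)):
        s=dict(np.load(f)); m=mask(s,ST[st][:2])
        g=lambda p:abs(render(s,p*np.array([1e-3,1e-2,1e-3]),st,ear)-m).sum()
        r=minimize(g,[0,0,0],method='Nelder-Mead',options=dict(initial_simplex=[[0,0,0],[4,0,0],[0,4,0],[0,0,4]],xatol=.05,fatol=.1))
        print(st,n,lab,"dy mm %.1f roll %.3f dx mm %.1f"%(r.x[0],r.x[1]/100,r.x[2]),"err",round(r.fun),"of",m.sum())
E
python3 mf.py
```

```text
S1 top orig dy mm -1.1 roll 0.006 dx mm -0.4 err 78 of 862.0
S1 top now dy mm 3.5 roll -0.007 dx mm -0.6 err 61 of 879.0
S1 scene orig dy mm -0.3 roll 0.027 dx mm -0.3 err 196 of 630.0
S1 scene now dy mm 0.0 roll -0.000 dx mm -0.0 err 203 of 645.0
S2 top orig dy mm -0.6 roll 0.010 dx mm 0.9 err 118 of 1033.0
S2 top now dy mm -1.3 roll 0.008 dx mm 2.1 err 84 of 1076.0
S2 scene orig dy mm 0.1 roll -0.058 dx mm 2.6 err 301 of 839.0
S2 scene now dy mm 2.1 roll 0.014 dx mm 1.7 err 231 of 914.0
```

```bash
cat > prof.py <<'E'
from go import *; from fit import proj
from scipy.ndimage import map_coordinates
def prof(I,s,st,f):
    x,y,yaw=ST[st]; Z=Rn.from_euler('z',yaw).as_matrix(); ys=np.arange(-.085,.0851,.0005)
    uv=proj(s,np.array([f(t) for t in ys])@Z.T+[x,y,0]); return ys*1000,map_coordinates(I,[uv[:,1],uv[:,0]],order=1)
def edges(ys,v,inside):   # half-level crossings from inside value to outside value, each side
    o=[]
    for sg in(-1,1):
        t=ys*sg; w=v[np.argsort(t)]; t=np.sort(t); k=(t>45); t,w=t[k],w[k]
        i0=np.median(w[t<57]); o0=np.median(w[t>79]); h=(i0+o0)/2
        j=np.nonzero((w-h)*np.sign(o0-i0)>0)[0]; o.append(sg*t[j[0]] if len(j) else np.nan)
    return o
for st,files in(("S1",("top0","top_l6","top_l7")),("S2",("top0","top_l6","top_l7"))):
    for f in files:
        s=dict(np.load(f+".npz")); im=cv2.GaussianBlur(s["image"],(3,3),0).astype(float); V=im.mean(2); C=im[...,2]-im[...,0]
        b=np.array([edges(*prof(V,s,st,lambda t:[xx,t,.008]),0) for xx in np.arange(-.050,-.036,.002)])
        bk=np.array([edges(*prof(V,s,st,lambda t:[xx,t,.008]),0) for xx in np.arange(.04,.06,.003)])
        d=np.array([edges(*prof(C,s,st,lambda t:bp(-.006 if st=="S1" else .006,t,zz)),0) for zz in (np.arange(.02,.095,.005) if st=="S1" else [.103,.104,.105])])
        m=lambda a:(np.round(np.nanmedian(a,0),1),"mid",round(np.nanmedian(a,0).mean(),1))
        print(st,f,"front",*m(b),"back",*m(bk),"board",*m(d))
        if st=="S1": print("   board per z",np.round(d.mean(1),1))
E
python3 prof.py
```

```text
S1 top0 front [-72.2  71. ] mid -0.6 back [-65.  69.] mid 2.0 board [-66.5  62.5] mid -2.0
   board per z [-2.  -2.  -2.  -1.7 -1.7 -1.7 -2.  -2.  -2.  -2.2 -2.  -2.  -1.7 -2.
 -1.7]
S1 top_l6 front [-72.2  71.3] mid -0.5 back [-58.5  70.5] mid 6.0 board [-61.5  68. ] mid 3.3
   board per z [3.3 3.3 3.3 3.3 3.5 3.5 3.5 3.3 3.5 3.5 3.3 3.3 3.3 3.3 3.3]
S1 top_l7 front [-72.2  71. ] mid -0.6 back [-59.   70.5] mid 5.8 board [-61.5  68.5] mid 3.5
   board per z [3.3 3.3 3.5 3.5 3.5 3.5 3.5 3.5 3.5 3.5 3.5 3.5 3.5 3.3 3. ]
S2 top0 front [-67.2  70.8] mid 1.8 back [-70.5  73. ] mid 1.3 board [-66.5  45. ] mid -10.7
S2 top_l6 front [-66.7  70.8] mid 2.0 back [-74.  73.] mid -0.5 board [-52.  62.] mid 5.0
S2 top_l7 front [-66.7  70.8] mid 2.0 back [-74.  73.] mid -0.5 board [-52.  62.] mid 5.0
```

```bash
sed -e 's/C=im\[...,2\]-im\[...,0\]/C=(im[...,2]-im[...,0])\/(im.sum(2)+5)/' -e 's/-.006 if st=="S1" else .006/-.006/' -e 's/(np.arange(.02,.095,.005) if st=="S1" else .*\]\])/np.arange(.03,.095,.005)])/' -e 's/else \[.103,.104,.105\])//' -e 's/(np.arange(.02,.095,.005) if st=="S1"/np.arange(.03,.095,.005)/' -e 's/if st=="S1": print/print/' prof.py > prof2.py; grep -n "d=np" prof2.py; python3 prof2.py; python3 go.py S1 60 -1 0
```

```text
18:        d=np.array([edges(*prof(C,s,st,lambda t:bp(-.006,t,zz)),0) for zz in np.arange(.03,.095,.005) ])
S1 top0 front [-72.2  71. ] mid -0.6 back [-65.  69.] mid 2.0 board [-68.5  62. ] mid -3.2
   board per z [-2.5 -2.7 -3.  -3.  -3.2 -3.2 -3.5 -3.5 -3.5 -3.5 -3.  -3.2 -3.5]
S1 top_l6 front [-72.2  71.3] mid -0.5 back [-58.5  70.5] mid 6.0 board [-63.5  67.5] mid 2.0
   board per z [2.  2.  2.  2.3 2.  2.  2.  2.3 2.  2.  2.  2.  2. ]
S1 top_l7 front [-72.2  71. ] mid -0.6 back [-59.   70.5] mid 5.8 board [-63.5  67.5] mid 2.0
   board per z [1.8 2.  2.  2.  2.  2.  2.  2.  1.8 2.  2.  2.  2. ]
S2 top0 front [-67.2  70.8] mid 1.8 back [-70.5  73. ] mid 1.3 board [-64.   61.5] mid -1.2
   board per z [-1.5 -1.2 -1.2 -1.2 -1.2 -1.  -1.2 -1.5 -1.5 -1.2 -1.2 -1.2 -1.5]
S2 top_l6 front [-66.7  70.8] mid 2.0 back [-74.  73.] mid -0.5 board [-64.5  61.5] mid -1.5
   board per z [-1.5 -1.5 -1.5 -1.5 -1.2 -1.2 -1.5 -1.5 -1.7 -1.7 -1.5 -1.2 -1.2]
S2 top_l7 front [-66.7  70.8] mid 2.0 back [-74.  73.] mid -0.5 board [-64.5  61.5] mid -1.5
   board per z [-1.7 -2.  -1.7 -1.5 -1.5 -1.  -1.5 -1.7 -1.7 -1.5 -1.5 -1.2 -1.2]
S1 60.0 tgt [0.5581 0.2802 0.1546] dp [ 7.17 -7.84 -3.78] turn [26.4  3.1  3. ] rows 7.8 t 23.50 q [ 0.82  0.5   1.43 -0.03  1.21 -0.79] F [ 0.6 -0.1 -0.5] gap 0.998 gf 0.0
```

```bash
python3 -m crank '[{"dp":[0.66,-0.78,0],"angular":[2.4,0.28,0.27]},{"dp":[0.66,-0.78,0],"angular":[2.4,0.28,0.27]},{"dp":[0.66,-0.78,-0.2],"angular":[2.4,0.28,0.27]},{"dp":[0.66,-0.78,-0.2],"angular":[2.4,0.28,0.27]},{"dp":[0.66,-0.78,-0.2],"angular":[2.4,0.28,0.27]},{"dp":[0.66,-0.78,-0.2],"angular":[2.4,0.28,0.27]},{"dp":[0.66,-0.78,-0.2],"angular":[2.4,0.28,0.27]},{"dp":[0.66,-0.78,-0.2],"angular":[2.4,0.28,0.27]},{"dp":[0.66,-0.78,-0.3],"angular":[2.4,0.28,0.27]},{"dp":[0.66,-0.78,-0.4],"angular":[2.4,0.28,0.27]},{"dp":[0.66,-0.78,-0.4],"angular":[2.4,0.28,0.27]},{"dp":[0,0,0],"angular":[0,0,0]},{"dp":[0,0,0],"angular":[0,0,0]}]' 0 40; python3 go.py S1 110 -1 2;python3 go.py S1 0 -1 2
```

```text
t: 24.8
tcp_pos: [0.561, 0.2572, 0.1988]
tool_rot: [-0.043, 0.974, 0.223, -0.01]
force: [0.4, 0.3, -0.6]
finger_gap: 1.003
gripper_force: 0.0
S1 110.0 tgt [0.562  0.2588 0.1996] dp [0.03 0.05 0.03] turn [-0.  -0.   0.2] rows 0.1 t 24.80 q [ 0.04  0.58  1.6   0.53  1.05 -1.9 ] F [ 0.4  0.3 -0.6] gap 1.003 gf 0.0
S1 0.0 tgt [0.5577 0.3064 0.1005] dp [-0.11  1.64 -3.28] turn [-0.  -0.   0.2] rows 3.3 t 24.80 q [ 0.04  0.58  1.6   0.53  1.05 -1.9 ] F [ 0.4  0.3 -0.6] gap 1.003 gf 0.0
```

Descend and grip.

```bash
python3 -m crank '[{"dp":[-0.014,0.205,-0.41],"angular":[0,0,0]},{"dp":[-0.014,0.205,-0.41],"angular":[0,0,0]},{"dp":[-0.014,0.205,-0.41],"angular":[0,0,0]},{"dp":[-0.014,0.205,-0.41],"angular":[0,0,0]},{"dp":[-0.014,0.205,-0.41],"angular":[0,0,0]},{"dp":[-0.014,0.205,-0.41],"angular":[0,0,0]},{"dp":[-0.014,0.205,-0.41],"angular":[0,0,0]},{"dp":[-0.014,0.205,-0.41],"angular":[0,0,0]},{"dp":[0,0,0],"angular":[0,0,0]},{"dp":[0,0,0],"angular":[0,0,0]}]' 0; python3 go.py S1 0 -1 2; python3 -m crank '[{"dp":[0,0,0],"angular":[0,0,0]},{"dp":[0,0,0],"angular":[0,0,0]},{"dp":[0,0,0],"angular":[0,0,0]},{"dp":[0,0,0],"angular":[0,0,0]},{"dp":[0,0,0],"angular":[0,0,0]},{"dp":[0,0,0],"angular":[0,0,0]},{"dp":[0,0,0],"angular":[0,0,0]},{"dp":[0,0,0],"angular":[0,0,0]},{"dp":[0,0,0],"angular":[0,0,0]},{"dp":[0,0,0],"angular":[0,0,0]}]' 1 40
```

```text
t: 25.8
tcp_pos: [0.5574, 0.3084, 0.1004]
tool_rot: [-0.044, 0.974, 0.223, -0.01]
force: [0.9, 0.1, 0.9]
finger_gap: 1.001
gripper_force: 0.0
S1 0.0 tgt [0.5577 0.3064 0.1005] dp [ 0.01 -0.07  0.  ] turn [-0.   0.1 -0. ] rows 0.1 t 25.80 q [ 0.13  0.73  1.63  0.61  0.86 -1.96] F [0.9 0.1 0.9] gap 1.001 gf 0.0
t: 26.8
tcp_pos: [0.5578, 0.308, 0.101]
tool_rot: [-0.044, 0.974, 0.223, -0.009]
force: [-0.4, -4.1, 3.6]
finger_gap: 0.135
gripper_force: 40.0
```

```bash
python3 -m crank '[{"dp":[0,-0.04,0.08],"angular":[0,0,0]},{"dp":[0,-0.03,0.07],"angular":[0,0,0]},{"dp":[-0.06,-0.005,0],"angular":[0,0,0]},{"dp":[-0.06,-0.005,0],"angular":[0,0,0]},{"dp":[0,0,0],"angular":[0,0,0]},{"dp":[0,0.03,-0.07],"angular":[0,0,0]},{"dp":[0,0.04,-0.08],"angular":[0,0,0]},{"dp":[0,0,0],"angular":[0,0,0]},{"dp":[0,0,0],"angular":[0,0,0]}]'; python3 -m crank '[{"dp":[0,0,0],"angular":[0,0,0]},{"dp":[0,0,0],"angular":[0,0,0]},{"dp":[0,0,0],"angular":[0,0,0]},{"dp":[0,0,0],"angular":[0,0,0]},{"dp":[0,0,0],"angular":[0,0,0]},{"dp":[0,0,0],"angular":[0,0,0]},{"dp":[0,0,0],"angular":[0,0,0]},{"dp":[0.017,-0.2,0.41],"angular":[0,0,0]},{"dp":[0.017,-0.2,0.41],"angular":[0,0,0]},{"dp":[0.017,-0.2,0.41],"angular":[0,0,0]},{"dp":[0.017,-0.2,0.41],"angular":[0,0,0]},{"dp":[0.017,-0.2,0.41],"angular":[0,0,0]},{"dp":[0.017,-0.2,0.41],"angular":[0,0,0]},{"dp":[0.017,-0.2,0.41],"angular":[0,0,0]},{"dp":[0.017,-0.2,0.41],"angular":[0,0,0]}]' 0; python3 -m crank '[{"dp":[0,0,0.6],"angular":[0,0,0]},{"dp":[-0.66,0.78,0.6],"angular":[-2.4,0,0]},{"dp":[-0.66,0.78,0.6],"angular":[-2.4,0,0]},{"dp":[-0.66,0.78,0.6],"angular":[-2.4,0,0]},{"dp":[-0.66,0.78,0],"angular":[-2.4,0,0]},{"dp":[-0.66,0.78,0],"angular":[-2.4,0,0]},{"dp":[-0.66,0.78,0],"angular":[-2.4,0,0]},{"dp":[-0.66,0.78,0],"angular":[-2.4,0,0]},{"dp":[-0.66,0.78,0],"angular":[-2.4,0,0]},{"dp":[-0.66,0.78,0],"angular":[-2.4,0,0]},{"dp":[-0.66,0.78,0],"angular":[-2.4,0,0]},{"dp":[-0.66,0.78,0],"angular":[-2.4,0,0]},{"dp":[0,0,0],"angular":[0,0,0]}]'; python3 look.py S1 0 l6; python3 look.py S2 0 l7; python3 prof.py | grep -A1 S1.*l6; python3 prof2.py | grep l7;python3 mf.py | grep now
python3 - <<'E'
import numpy as np,cv2
a,b=[np.load(f)["image"].astype(int) for f in("top0.npz","top_l7.npz")]
for n,(x,y) in dict(S3=(396,200),S4=(484,272),ramekin=(262,260),bottle=(332,153),mixer=(478,168),spat=(405,275)).items():
    print(n,abs(a-b)[y-25:y+25,x-25:x+25].mean().round(1))
E
```

```text
t: 27.7
tcp_pos: [0.5541, 0.3079, 0.1012]
tool_rot: [-0.044, 0.974, 0.223, -0.009]
force: [-0.6, -3.1, 2.4]
finger_gap: 0.136
gripper_force: 39.8
t: 29.2
tcp_pos: [0.558, 0.2594, 0.2004]
tool_rot: [-0.044, 0.974, 0.223, -0.009]
force: [0.8, -0.4, -0.1]
finger_gap: 1.003
gripper_force: 0.0
t: 30.5
tcp_pos: [0.3373, 0.5205, 0.2716]
tool_rot: [-0.043, 0.999, -0.004, -0.019]
force: [0.2, -0.3, 0.2]
finger_gap: 1.005
gripper_force: 0.0
top 255 y [-64.9  -2.2  60.1] x [-17.7  -6.3  -2.4] z [-28.1  39.5 137.7] slope [-0.021  0.077 -0.01 ]
scene 206 y [-60.6  33.5  65.1] x [-7.4 -5.7 11.8] z [-28.7  26.8 135.8] slope [ 0.046  0.01  -0.005]
top 329 y [-64.4  -2.3  59.2] x [-11.9  -7.1  -3.9] z [-28.4  42.7 137.2] slope [ 0.002  0.049 -0.009]
scene 319 y [-67.3 -17.9  58.6] x [-7.5 -5.9  3.6] z [-28.  39. 135.] slope [-0.028  0.02  -0.006]
S1 top_l6 front [-72.8  71. ] mid -0.9 back [-65.  69.] mid 2.0 board [-65.   64.5] mid -0.2
   board per z [-0.2 -0.2 -0.2 -0.2 -0.5 -0.5 -0.5 -0.2  0.   0.  -0.2 -0.2 -0.5 -0.5
S1 top_l7 front [-72.5  71. ] mid -0.7 back [-65.  69.] mid 2.0 board [-67.5  64. ] mid -1.7
S2 top_l7 front [-67.   70.8] mid 1.9 back [-74.  78.] mid 2.0 board [-65.   61.5] mid -1.7
S1 top now dy mm 0.7 roll -0.001 dx mm -0.3 err 60 of 889.0
S1 scene now dy mm -0.6 roll -0.004 dx mm -0.0 err 186 of 663.0
S2 top now dy mm -1.9 roll -0.001 dx mm 2.0 err 72 of 1086.0
S2 scene now dy mm 0.2 roll -0.016 dx mm 2.5 err 248 of 897.0
S3 5.6
S4 5.3
ramekin 18.5
bottle 6.8
mixer 6.2
spat 7.2
```

```bash
python3 - <<'E'
from h import *
from go import ST
for f in("top0","top_l7","scene0","scene_l7"):
    s=dict(np.load(f+".npz")); P=cloud(s); q=near(P,np.array([.45,.215]),.12); 
    r=near(P,np.array([.455,.22]),.09); r=r[(r[:,2]>.042)&(r[:,2]<.056)]
    r=np.array([p for p in r if all(np.hypot(*(p[:2]-np.array(ST[k][:2])))>.09 for k in ST)])
    print(f,"ramekin rim",len(r),np.round(np.median(r,0),3))
    for k in ST:
        from h import boardpts
        B=boardpts(P,ST[k][:2],ST[k][2]); b=B[(B[:,2]>.03)&(B[:,2]<.095)&(abs(B[:,0])<.012)&(abs(B[:,1])<.06)]
        print("  ",k,"plane x %.1f slope"%(1000*np.median(b[:,0])),np.round(np.linalg.lstsq(np.c_[b[:,1:],np.ones(len(b))],b[:,0],rcond=None)[0],3))
E
```

```text
top0 ramekin rim 179 [0.439 0.264 0.049]
   S1 plane x -6.1 slope [-0.015  0.001 -0.006]
   S2 plane x -6.4 slope [ 0.001 -0.001 -0.006]
top_l7 ramekin rim 183 [0.438 0.264 0.05 ]
   S1 plane x -6.1 slope [-0.017  0.014 -0.007]
   S2 plane x -6.5 slope [-0.     0.027 -0.008]
scene0 ramekin rim 209 [0.421 0.253 0.048]
   S1 plane x -5.6 slope [ 0.036 -0.022 -0.003]
   S2 plane x -5.2 slope [-0.001  0.001 -0.005]
scene_l7 ramekin rim 187 [0.423 0.249 0.048]
   S1 plane x -5.7 slope [ 0.028 -0.007 -0.004]
   S2 plane x -5.4 slope [-0.002  0.027 -0.007]
```

```bash
python3 -c "
from station import order
print(order.sign_off())"
```

```text
the job is handed in; nothing more can be done
None
```

I flipped the two mirrored boards (the two stands nearest the ramekin), leaned each back in its own stand with the ear at the right, let go, and handed the job in at about 31 s; both measure within about 3 mm of centre, one has its bottom edge 1–2 mm further forward than before, and the other two boards and the bystanders were left alone.

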